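# Find the release-stamped vial tray and push it to the dispatch line

## Task

One of the two vial trays has a round black release stamp on its underside. Check both, first the tray on the robot's left (+y), then the one on its right: with the fingertips press down the ledge at the tray's robot-facing end until that ledge comes down to the bench and the tray stands up with its underside showing, hold it there for a moment, then let it down gently. Then push the stamped tray away from the robot along the bench until its far ledge lies over the black dispatch tape along the ledge's whole width, leaving the other tray about where it stood and the bottles and jar alone. Nothing is to be picked up or carried.

Things in the scene. Friction and masses are not known exactly. Their poses are not given: they have to be found in the camera images.
- tray_a: one of two alike vial trays: grey box, 9 amber vials fixed in its foam, white-coated steel base, about 0.4 kg. Origin: centre of the underside, z up, x along its length, away from the robot. Base 92 x 90 mm, rim 76 high. At each end a level ledge 4 thick, top at z 76, 90 wide, reaching from x 50 to x 82 (and -50 to -82 at the robot's end), its last 4 turned up 6 as a lip. May be left or right
- tray_b: the other vial tray, same size and axes. Pressing a robot-facing ledge (5 to 10 N) tips the tray about its base edge at x -46, z 0, until at 1.1 rad the ledge rests on the bench. Follow the ledge's arc; a finger held out against the lip keeps its hold and stops the base (friction about 0.6) sliding off. The weight is low: it sinks back by itself as the finger goes back along the arc
- tray_a_far_l (a point): left far corner of tray_a's far ledge, top side: at x 82, y 45, z 76 mm in the tray's frame; left means +y, away from the robot is +x
- tray_a_far_r (a point): right far corner of tray_a's far ledge, top side: at x 82, y -45, z 76 mm in the tray's frame; left means +y, away from the robot is +x
- tray_b_far_l (a point): left far corner of tray_b's far ledge, top side: at x 82, y 45, z 76 mm in the tray's frame; left means +y, away from the robot is +x
- tray_b_far_r (a point): right far corner of tray_b's far ledge, top side: at x 82, y -45, z 76 mm in the tray's frame; left means +y, away from the robot is +x
- stamp (a point): centre of the release stamp, a black disc 72 mm across with a light tick, in the middle of the underside of one of the trays (the other underside is plain white); hidden while that tray stands flat
- line: dispatch line: a straight strip of black tape on the bench, 50 mm wide (its x axis, pointing away from the robot), 660 mm long (its y axis), lying flat beyond both trays. Origin: middle of the strip
- bottle_1: amber bottle, white cap, 42 mm across, 90 high, loose, standing in the middle, between the trays; origin: centre of its foot
- bottle_2: amber bottle, white cap, 48 mm across, 105 high, loose, standing between the trays, the farthest from the robot; origin: centre of its foot
- jar: amber jar, black lid, 54 mm across, 60 high, loose, standing on the robot's side, between the trays; origin: centre of its foot

How it is judged:
On the way, in this order (a step that is already met when the one before it is completed fails the run):
1. the tray on the robot's left is tipped up on its robot-facing end, by more than 0.9 rad, for 0.3 s (((world y of tray_a above 0 m and angle between tray_a's own z axis and vertical above 0.9 rad and height (world z) of tray_a_far_l above 0.12 m) or (world y of tray_b above 0 m and angle between tray_b's own z axis and vertical above 0.9 rad and height (world z) of tray_b_far_l above 0.12 m))), for 0.3 s.
2. then the tray on the robot's right is tipped up in the same way (((world y of tray_a below 0 m and angle between tray_a's own z axis and vertical above 0.9 rad and height (world z) of tray_a_far_l above 0.12 m) or (world y of tray_b below 0 m and angle between tray_b's own z axis and vertical above 0.9 rad and height (world z) of tray_b_far_l above 0.12 m))), for 0.3 s.
3. then the stamped tray's far ledge, both corners, is over the tape (x of tray_a_far_l in the frame of line between -0.025 and 0.025 m and x of tray_a_far_r in the frame of line between -0.025 and 0.025 m), for 0.2 s.
At the end, for the whole second after the job is handed in: Both far corners of the stamped tray's far ledge are over the 50 mm tape (within 25 mm of its middle line), both trays stand flat on the bench and still, and the other tray is within 40 mm of where it stood (all of step 3 and angle between each of tray_a, tray_b's own z axis and vertical below 0.06 rad and height (world z) of each of tray_a, tray_b below 0.006 m and linear speed of each of tray_a, tray_b below 0.02 m/s and distance of tray_b from where it was at the start of the episode below 0.04 m); the robot touches nothing.
It fails at once if a tray is lifted off the bench or carried (((height (world z) of tray_a above 0.03 m and angle between tray_a's own z axis and vertical below 0.3 rad) or height (world z) of tray_a above 0.06 m) or ((height (world z) of tray_b above 0.03 m and angle between tray_b's own z axis and vertical below 0.3 rad) or height (world z) of tray_b above 0.06 m)).
It fails at once if a tray is let fall: it turns faster than 4 rad/s (angular speed of any of tray_a, tray_b above 4 rad/s).
It fails at once if a bottle or the jar is shifted by more than 20 mm or tipped by more than 0.3 rad ((distance of bottle_1 from where it was at the start of the episode above 0.02 m or angle between bottle_1's own z axis and vertical above 0.3 rad) or (distance of bottle_2 from where it was at the start of the episode above 0.02 m or angle between bottle_2's own z axis and vertical above 0.3 rad) or (distance of jar from where it was at the start of the episode above 0.02 m or angle between jar's own z axis and vertical above 0.3 rad)).
It also fails if it takes over 72 s, if anything falls off the work surface, if the arm or the gripper's body presses on something with over 40 N, if the wrist force passes 120 N, or if a joint passes its speed limit or range.

## Robot

A 7-joint arm with a two-finger parallel gripper is mounted at the origin on the work surface. World frame = base frame: x ahead of the robot, y to its left, z up, the work surface at z = 0. Lengths are in m, angles in rad, forces in N, time in s.
With the tool pointing down it reaches from about 0.35 to 0.775 m from the base axis. Payload 3.1 kg.
Tool frame: the origin (TCP) lies at the very end of the fingers, on their centre line; the grasp point (between the pads) lies 19 mm behind it; z points along the fingers, y is the line along which they close (so a half turn about z gives the same grasp; the last joint's range is limited). The gripper opens to 85 mm and grips with 20 to 120 N. Pads are 22 mm wide; open, the fingers measure 114 mm over their backs; the gripper's body (76 mm by 85 mm) begins 54 mm behind the grasp point. The pads swing forward as they close: fully open they stand 13 mm farther back than shut.
Start: joints at [-1.233, 0.311, 0.014, 1.512, -0.004, 1.319, -0.027], TCP at [0.204, 0.511, 0.231] pointing down, gripper open.
Joint ranges: [-2.7, 2.7], [-0.3, 1.91], [-1.27, 1.3], [0.12, 2.57], [-1.44, 4.58], [0.2, 2.03], [-3.05, 3.05]. Speed limits (rad/s): [2.79, 2.79, 3.14, 3.14, 3.14, 3.14, 3.14].

## Interface

Orientations are given as a rotation vector (axis times angle).
In Python, from plant import status, eyes, env gives the robot as it stands.
- The arm moves only by the tool drive_tool, never from a script. Its argument "increments" is a list of rows, each a list of 5 numbers: the shift along the tool's x, y, z in m, then the turn about the tool's z in rad, then the finger opening in m, from 0 to 0.0854. A call has 1 to 10 rows; each row shifts and turns the commanded pose from where the row before left it, along the tool's axes as they then stand; what a row does not reach is not made up. A row lasts 1/10 s, in which the tool goes at most 50 mm and 8.59 degrees, less where a joint would pass 70% of its speed; a pose out of reach is approached as far as the arm can. A call with a gripper value outside its range is refused whole. The fingers move at their own pace and stop on an object; "force" is the grip in N (left out, the last holds). Time passes only in rows, so rows that do not move let the fingers close. It gives the time, the measured TCP pose, the force, the opening and the grip force at its end, in the units of the state.
- status.get_state(): the state, without advancing time (a new reading comes with each control period).
- eyes.camera(name): name is "side" or "top"; returns a dict with "img" (420x560x3 uint8, red, green, blue), "fovy" (degrees; the focal length in pixels is half the picture's height over the tangent of half this angle, whatever the lens; pixels are square), "cx", "cy" (the principal point, pixels), "eye" and "rotation" of the camera in the world. Camera axes: x right, y up, looking along -z (the intrinsics and any distortion apply to the point x, -y, -z); pixel columns grow to the right and rows downward; lengths in m; the calibration is good to about 2 mm. A picture is of the moment at which its call begins. There is no depth.
- env.close_job(): hands the job in; it is judged then, once.
The state is a dict: "time": time; "joints": joint angles; "qd": joint speeds; "tau": joint torques, N m; "tcp_pos": TCP position; "eef_rot": TCP orientation; "force": force on the tool from outside, world axes, zero at the start; "torque": the same for the moment, N m; "opening": finger opening in m; "grip_force": force on a finger pad.
Only numpy, scipy, OpenCV 4.12 (cv2) and the standard library are available. Lean on these libraries where they do the work, as an engineer would, in place of code of your own. Each camera call takes 0.05 s, during which the arm holds its last target. There are 200 camera calls.

## Working session

There is one attempt and no reset: what is moved stays moved. The work goes in short steps, Python scripts to look and compute and a tool call to move; the robot and the scene stay as the last step left them, time stands still between calls to the robot, and variables do not carry over. Pictures are saved under pics/ and viewed, at most 10 in all, crops included, and the job is handed in when it is done.

Besides the shell and the picture viewer there is one more tool, called after ">>>" as name([rows], argument=value, ...), one row to a line, values as JSON. drive_tool: Moves the arm, as the interface text tells. Its arguments: {"type":"object","properties":{"increments":{"type":"array","items":{"type":"array","items":{"type":"number"}}},"force":{"type":"number"}},"required":["increments"]}

```bash
mkdir -p pics; ls; python3 - <<'E'
from plant import status, eyes
import cv2,numpy as np
s=status.get_state(); print(s['time'],s['tcp_pos'],s['eef_rot'],s['force'])
for n in('top','side'):
    c=eyes.camera(n); cv2.imwrite(f'pics/{n}0.png',c['img'][:,:,::-1]); print({k:v for k,v in c.items() if k!='img'})
E
```

```text
pics
0.0 [0.20365163 0.51013409 0.23021307] [-0.59289891 -3.0847979   0.0036413 ] [-0.29803477 -0.95525918 -0.37315048]
{'fovy': 54.392719155601455, 'cx': 275.06706120045703, 'cy': 203.27963292554452, 'eye': array([ 0.53383846, -0.03516363,  0.80323578]), 'rotation': array([ 0.07280695, -0.09759418, -1.56979073])}
{'fovy': 47.201308483834985, 'cx': 272.9302944836862, 'cy': 208.24478024982642, 'eye': array([ 0.33357946, -0.66349609,  0.64486883]), 'rotation': array([ 0.85785314, -0.18663794, -0.35702538])}
```

View pics/top0.png

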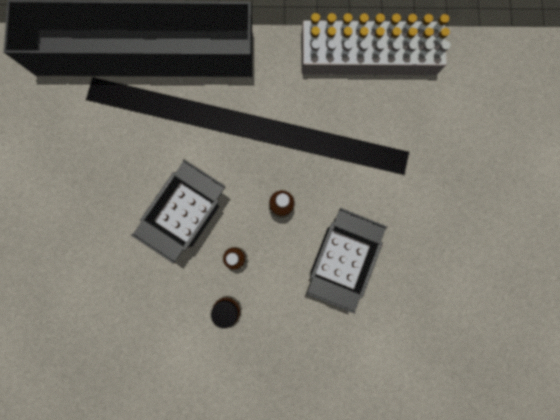

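View pics/side0.png

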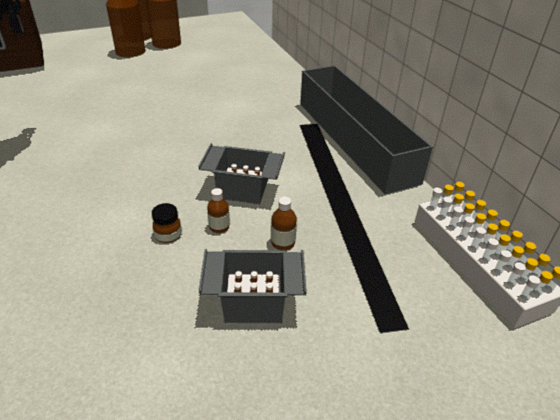

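The top view shows the left tray at about (180,212) and the right tray at about (346,260). The tape runs from (90,90) to (407,163), bottle_2 is at (282,203), bottle_1 at (234,258) and the jar at (226,312). The side view shows both trays' ledges clear of the bottles.

```bash
cat > h.py <<'E'
import numpy as np,cv2
from scipy.spatial.transform import Rotation as R
from plant import status, eyes
def ray(c,uv,z):
    uv=np.atleast_2d(uv).astype(float); f=c['img'].shape[0]/2/np.tan(np.radians(c['fovy']/2))
    d=np.c_[(uv[:,0]-c['cx'])/f,-(uv[:,1]-c['cy'])/f,-np.ones(len(uv))]@R.from_rotvec(c['rotation']).as_matrix().T
    return (c['eye']+d*((z-c['eye'][2])/d[:,2])[:,None])[:,:2]
def blobs(c,box,thr=100,close=9):
    g=cv2.cvtColor(c['img'],cv2.COLOR_RGB2GRAY); x0,y0,x1,y1=box
    m=np.zeros_like(g); m[y0:y1,x0:x1]=(g[y0:y1,x0:x1]<thr)*255
    m=cv2.morphologyEx(m,cv2.MORPH_CLOSE,np.ones((close,close)))
    cs,_=cv2.findContours(m,cv2.RETR_EXTERNAL,cv2.CHAIN_APPROX_NONE)
    return max(cs,key=cv2.contourArea)[:,0]
def quad(c,box,z,**k):
    p=ray(c,blobs(c,box,**k),z); (cx,cy),(w,h),a=cv2.minAreaRect((p*1000).astype(np.float32))
    return np.array([cx,cy]),(w,h),a,cv2.boxPoints(((cx,cy),(w,h),a))
def tool():
    s=status.get_state(); M=R.from_rotvec(s['eef_rot']).as_matrix(); return s,M
E
python3 - <<'E'
from h import *
np.set_printoptions(precision=4,suppress=True)
c=eyes.camera('top')
for n,b,z in(('left',(125,150,235,268),.08),('right',(298,200,395,318),.08),('tape',(75,78,420,185),0)):
    q=quad(c,b,z); print(n,q[0],q[1],q[2]); print(q[3])
for n,uv,z in(('b1',(233,258),.09),('b2',(283,200),.105),('jar',(225,313),.06)): print(n,ray(c,uv,z))
s,M=tool(); print(M)
v=c['img'].copy()
for b in((125,150,235,268),(298,200,395,318),(75,78,420,185)): cv2.drawContours(v,[blobs(c,b)],-1,(255,0,0),1)
cv2.imwrite('pics/m.png',cv2.resize(v[60:330,70:430],None,fx=2.2,fy=2.2)[:,:,::-1])
E
```

```text
left [594.145  115.2693] (115.42749786376953, 162.5782928466797) 57.006778717041016
[[494.5375 111.1279]
 [630.8976  22.5975]
 [693.7525 119.4106]
 [557.3924 207.941 ]]
right [ 511.3689 -168.7589] (100.83312225341797, 168.89537048339844) 67.8180160522461
[[ 414.1365 -183.5609]
 [ 570.5318 -247.3273]
 [ 608.6013 -153.9569]
 [ 452.206   -90.1906]]
tape [818.8607  15.4459] (692.9337768554688, 125.40362548828125) 76.64424896240234
[[ 677.822  -307.1667]
 [ 799.834  -336.1346]
 [ 959.8994  338.0585]
 [ 837.8873  367.0264]]
b1 [[0.5164 0.0263]]
b2 [[ 0.6156 -0.0599]]
jar [[0.4189 0.0422]]
[[-0.9288  0.3707 -0.0006]
 [ 0.3707  0.9288 -0.0017]
 [-0.0001 -0.0018 -1.    ]]
```

View pics/m.png

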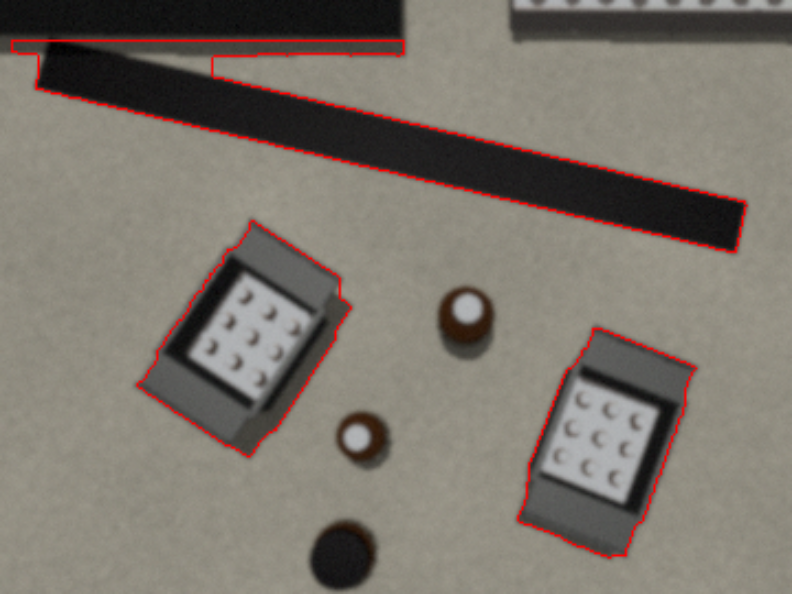

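```bash
python3 - <<'E'
from h import *
np.set_printoptions(precision=4,suppress=True)
c=eyes.camera('top')
P=lambda l: np.array(l)/2.2+[70,60]-.27
for n,l,z in(('left',[(252,222),(340,278),(236,445),(138,384)],.08),('right',[(594,328),(695,368),(622,552),(518,520)],.08),('tape',[(48,42),(746,203),(736,251),(37,88)],0)):
    q=ray(c,P(l),z); print(n,q.mean(0),'sides',np.linalg.norm(np.roll(q,-1,0)-q,axis=1)); print(q)
    ax=q[:2].mean(0)-q[2:].mean(0); print('axis yaw',np.degrees(np.arctan2(ax[1],ax[0])), 'edge yaw',[np.degrees(np.arctan2(*(d:=q[i]-q[j])[::-1]))-90 for i,j in((0,1),(3,2))])
# tape straightness
g=cv2.cvtColor(c['img'],cv2.COLOR_RGB2GRAY)
for u in range(95,405,40):
    col=np.where(g[85:180,u]<70)[0]+85; print(u,ray(c,[(u,col.max())],0)[0])
E
```

```text
left [0.6001 0.1222] sides [0.0857 0.1565 0.0927 0.1583]
[[0.6896 0.1162]
 [0.6435 0.044 ]
 [0.5094 0.1248]
 [0.5578 0.2039]]
axis yaw -32.383862332506354 edge yaw [np.float64(-32.56029819822556), np.float64(-31.451516620962863)]
right [ 0.5121 -0.1711] sides [0.0874 0.1579 0.0857 0.165 ]
[[ 0.6027 -0.1619]
 [ 0.5702 -0.2431]
 [ 0.4252 -0.1807]
 [ 0.4502 -0.0988]]
axis yaw -22.861627133475338 edge yaw [np.float64(-21.7910888826096), np.float64(-17.00937836506276)]
tape [0.7782 0.008 ] sides [0.6593 0.0459 0.6567 0.0447]
[[ 0.8754  0.3243]
 [ 0.7253 -0.3177]
 [ 0.6807 -0.3069]
 [ 0.8315  0.3323]]
axis yaw -11.975186324675745 edge yaw [np.float64(-13.16250665941645), np.float64(-13.273900189182626)]
95 [0.8289 0.3152]
135 [0.8084 0.2342]
175 [0.6697 0.1504]
215 [0.7717 0.0727]
255 [ 0.7513 -0.0078]
295 [ 0.733  -0.0881]
335 [ 0.7127 -0.1683]
375 [ 0.6945 -0.2484]
```

>>> drive_tool([
  [0,0,0,0.09,0],
  [0,0,0,0.09,0],
  [-0.04,-0.01,0,0,0],
  [-0.04,-0.01,0,0,0],
  [-0.04,-0.01,0,0,0],
  [-0.04,-0.01,0,0,0],
  [-0.04,-0.01,0,0,0],
  [-0.04,-0.01,0,0,0],
  [-0.04,-0.01,0,0,0],
  [-0.04,-0.01,0,0,0],
], force=20)

```text
time: 1.2
tcp_pos: [0.4334, 0.2718, 0.2313]
eef_rot: [-0.867, -3.019, -0.0]
force: [-0.6, 0.3, 0.3]
opening: 0.0
grip_force: 0.0
```

>>> drive_tool([
  [-0.04,-0.01,0.02,0,0],
  [-0.04,-0.01,0.02,0,0],
  [-0.04,-0.01,0.02,0,0],
  [-0.034,-0.01,0.02,0,0],
  [0,0,0.02,0,0],
  [0,0,0,0,0],
  [0,0,0,0,0],
])

```text
time: 1.9
tcp_pos: [0.5411, 0.1585, 0.1311]
eef_rot: [-0.865, -3.018, -0.0]
force: [0.3, 0.3, 1.3]
opening: -0.0003
grip_force: 0.0
```

```bash
python3 - <<'E'
from h import *
c=eyes.camera('side'); cv2.imwrite('pics/s1.png',c['img'][:,:,::-1])
s,M=tool(); print(s['time'],s['tcp_pos'],M.round(3),s['force'],s['opening'])
E
```

```text
1.95 [0.54173115 0.15907336 0.13205998] [[-0.849  0.529  0.001]
 [ 0.529  0.849  0.001]
 [ 0.     0.001 -1.   ]] [-0.32872969  0.47666633 -0.33638424] -0.00016143989256192306
```

View pics/s1.png

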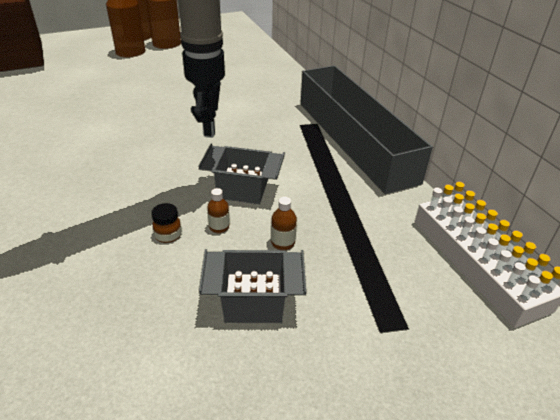

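The side view shows the closed fingertips at (208,134), above the left tray's near ledge at about (211,158). I'll take a closer crop to check the lip position.

```bash
python3 - <<'E'
from h import *
c=eyes.camera('side')
cv2.imwrite('pics/s2.png',cv2.resize(c['img'][110:210,180:300],None,fx=6,fy=6,interpolation=cv2.INTER_CUBIC)[:,:,::-1])
E
```

```text
(no output)
```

View pics/s2.png

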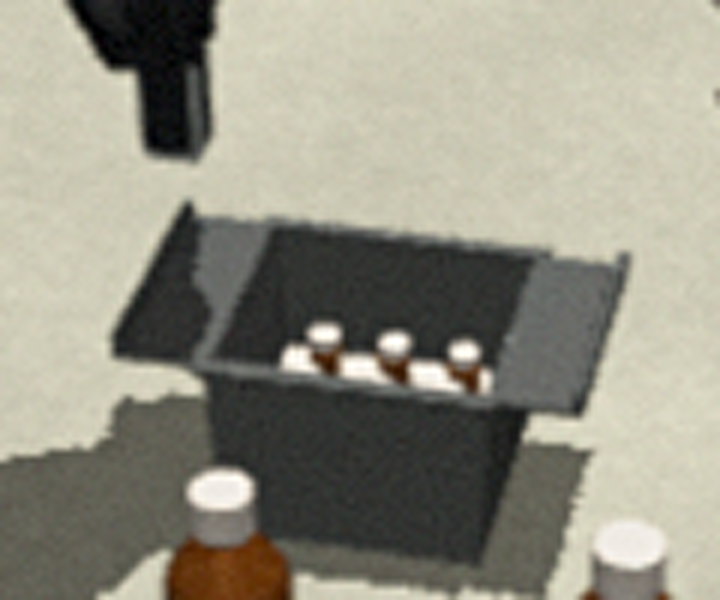

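The crop shows the left tray's lip corners at crop pixels (188,203), (115,336), (628,255) and (585,398). The fingertip's bottom is around (172,157).

```bash
python3 - <<'E'
from h import *
np.set_printoptions(precision=4,suppress=True)
c=eyes.camera('side')
P=lambda l: np.array(l)/6+[180,110]-.42
q=ray(c,P([(628,255),(585,398),(115,336),(188,203)]),.082); print(q,q.mean(0),np.linalg.norm(np.roll(q,-1,0)-q,axis=1))
ax=q[:2].mean(0)-q[2:].mean(0); y=np.arctan2(ax[1],ax[0]);print(np.degrees(y)); u=ax/np.linalg.norm(ax)
print('tip ray at z .131', ray(c,P([(172,157)]),.132))
t=tool()[0]['tcp_pos'][:2]
for ctr in(q.mean(0),np.array([.599,.1215])): d=t-ctr; print('tcp in tray',d@u, d@np.array([-u[1],u[0]]))
E
```

```text
[[0.6908 0.1159]
 [0.6436 0.0425]
 [0.5088 0.1321]
 [0.5558 0.2033]] [0.5998 0.1235] [0.0872 0.1618 0.0854 0.1608]
-33.268439438157955
tip ray at z .131 [[0.5393 0.1557]]
tcp in tray -0.06773816407237387 -0.0017240932327355217
tcp in tray -0.0681564408424274 0.00033649140649274014
```

```bash
python3 - <<'E'
import numpy as np
prev=None
for th in np.r_[0:1.11:.1]:
    c,s=np.cos(th),np.sin(th); w=lambda x,z:(-46+(x+46)*c-z*s, z*c+(x+46)*s)
    if 22*s<6: A=w(-78+22*c,76); ctr=A[0]-11-.5; z=A[1]; 
    else: A=w(-78+6*c/s,76); ctr=A[0]-11-min(2,.5+3*(th-.27)); z=A[1]
    print(f'{th:.1f} ctr {ctr:.1f} z {z:.1f}', '' if prev is None else f'd {ctr-prev[0]:.1f} {z-prev[1]:.1f}'); prev=(ctr,z)
E
```

```text
0.0 ctr -67.5 z 76.0 
0.1 ctr -75.1 z 74.6 d -7.6 -1.4
0.2 ctr -82.8 z 72.4 d -7.7 -2.2
0.3 ctr -92.1 z 68.9 d -9.3 -3.5
0.4 ctr -103.9 z 63.1 d -11.8 -5.8
0.5 ctr -113.1 z 56.6 d -9.2 -6.4
0.6 ctr -120.6 z 49.6 d -7.5 -7.0
0.7 ctr -126.8 z 42.1 d -6.2 -7.5
0.8 ctr -131.8 z 34.2 d -5.0 -7.9
0.9 ctr -135.5 z 25.9 d -3.7 -8.3
1.0 ctr -138.2 z 17.4 d -2.7 -8.5
1.1 ctr -139.9 z 8.7 d -1.7 -8.7
```

>>> drive_tool([
  [-0.001,0,0.015,0,0],
  [0,0,0.015,0,0],
  [0,0,0.015,0,0],
  [0,0,0.006,0,0],
  [0,0,0,0,0],
])

```text
time: 2.55
tcp_pos: [0.5422, 0.1576, 0.0803]
eef_rot: [-0.866, -3.019, 0.0]
force: [0.7, -0.9, -0.1]
opening: 0.0
grip_force: 0.0
```

>>> drive_tool([
  [0,0,0.004,0,0],
  [0,0,0.002,0,0],
  [0.002,0,0.001,0,0],
])

```text
time: 2.85
tcp_pos: [0.543, 0.1579, 0.076]
eef_rot: [0.867, 3.015, 0.003]
force: [-0.8, -1.4, 10.7]
opening: 0.0003
grip_force: 5.1
```

>>> drive_tool([
  [0.004,0,0.001,0,0],
  [0.004,0,0.001,0,0],
])

```text
time: 3.05
tcp_pos: [0.537, 0.1618, 0.0743]
eef_rot: [0.868, 3.013, 0.004]
force: [-0.2, -1.3, 7.5]
opening: 0.0
grip_force: 4.0
```

>>> drive_tool([
  [0.004,0,0.0015,0,0],
  [0.004,0,0.0015,0,0],
  [0.005,0,0.002,0,0],
  [0.005,0,0.002,0,0],
])

```text
time: 3.45
tcp_pos: [0.5205, 0.1726, 0.0667]
eef_rot: [0.867, 3.016, 0.005]
force: [-1.5, 0.1, 4.7]
opening: 0.0001
grip_force: 2.1
```

```bash
python3 - <<'E'
from h import *
c=eyes.camera('side'); s,M=tool(); print(s['tcp_pos'],s['force'])
cv2.imwrite('pics/s3.png',cv2.resize(c['img'][110:230,160:320],None,fx=5,fy=5,interpolation=cv2.INTER_CUBIC)[:,:,::-1])
E
```

```text
[0.5192356  0.17329319 0.06588397] [-1.29748412  0.2460275   3.18229092]
```

View pics/s3.png

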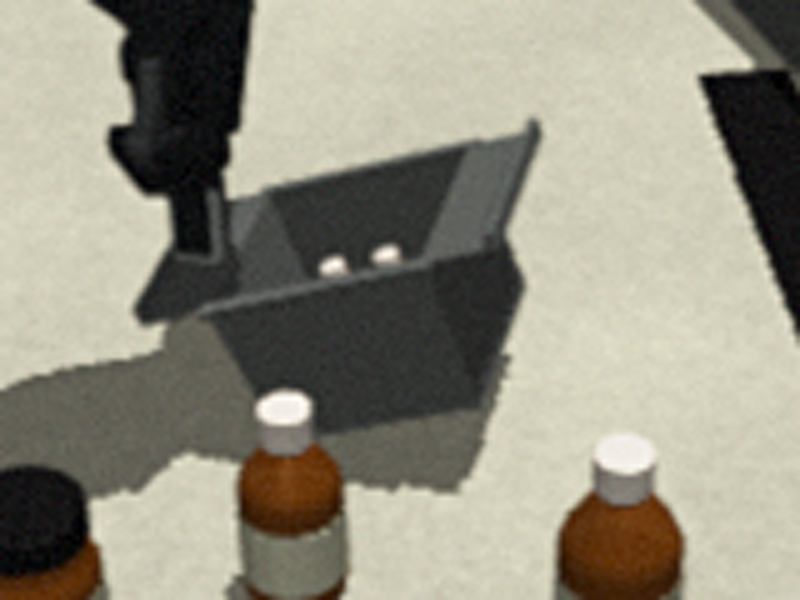

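The crop shows the tray tipping cleanly at about 0.35 rad, with the finger at (200,255) inside the near ledge's lip. Continuing along the arc.

>>> drive_tool([
  [0.004,0,0.002,0,0],
  [0.005,0,0.003,0,0],
  [0.0045,0,0.003,0,0],
  [0.0045,0,0.0033,0,0],
  [0.004,0,0.0035,0,0],
  [0.0035,0,0.0035,0,0],
  [0.003,0,0.0037,0,0],
  [0.003,0,0.0037,0,0],
])

```text
time: 4.3
tcp_pos: [0.4917, 0.1885, 0.038]
eef_rot: [-0.868, -3.019, 0.001]
force: [0.0, 0.4, 0.9]
opening: -0.0003
grip_force: 0.6
```

>>> drive_tool([
  [0.003,0,0.004,0,0],
  [0.0025,0,0.004,0,0],
  [0.0022,0,0.004,0,0],
  [0.002,0,0.004,0,0],
  [0.0015,0,0.0042,0,0],
  [0.0015,0,0.0042,0,0],
  [0,0,0,0,0],
])

```text
time: 5.0
tcp_pos: [0.4806, 0.1952, 0.0134]
eef_rot: [-0.867, -3.018, 0.002]
force: [-0.3, 0.1, 0.2]
opening: -0.0001
grip_force: 0.2
```

```bash
python3 - <<'E'
from h import *
c=eyes.camera('top'); d=eyes.camera('side'); s,M=tool(); print(s['tcp_pos'],s['force'])
a=cv2.resize(c['img'][140:300,110:240],(390,480)); b=cv2.resize(d['img'][100:240,150:270],(400,480))
cv2.imwrite('pics/s4.png',np.hstack([a,b])[:,:,::-1])
E
```

```text
[0.48109063 0.19529175 0.01399755] [ 0.09329846 -0.65798546  0.69182243]
```

View pics/s4.png

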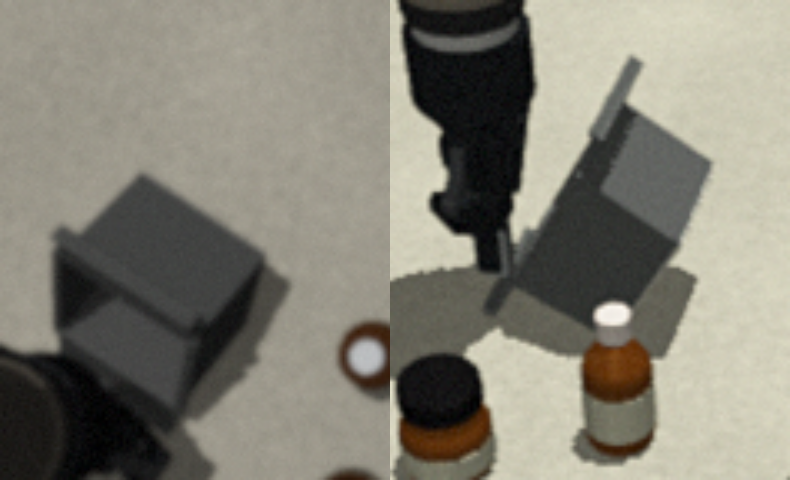

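The tray stands at about 1.0 rad with the ledge close to the bench, the fingertip in its lip at (495,265). Its underside faces away from both cameras: the light face at (655,165) is the far wall. I'll finish the press, hold and let it down gently, then work out how to see the underside.

>>> drive_tool([
  [0.0005,0,0.003,0,0],
  [0,0,0.001,0,0],
  [0,0,0,0,0],
  [0,0,0,0,0],
])

```text
time: 5.5
tcp_pos: [0.4811, 0.1956, 0.0102]
eef_rot: [0.868, 3.019, 0.0]
force: [-0.2, -0.2, 0.7]
opening: 0.0
grip_force: 0.2
```

```bash
python3 - <<'E'
from h import *
c=eyes.camera('top'); d=eyes.camera('side'); s,M=tool(); print(s['time'],s['tcp_pos'],s['force'])
print(c['eye'],d['eye'])
# visibility of underside per yaw, left tray at 1.1 rad
for n,ctr in(('L',(.599,.122)),('R',(.511,-.171))):
  for y in range(-110,0,15):
    u=np.array([np.cos(np.radians(y)),np.sin(np.radians(y)),0]); p=np.r_[ctr,0]-.046*u+.021*u+[0,0,.041]
    nn=.891*u-[0,0,.454]; o=[]
    for q in(c,d): v=q['eye']-p; o.append(round(float(np.degrees(np.arcsin(v@nn/np.linalg.norm(v)))),1))
    print(n,y,o)
g=d['img'][100:240,150:270]; print('bright px', (g.min(2)>215).sum())
E
```

```text
5.6 [0.48113065 0.19558777 0.01028552] [0.11837025 0.99802445 1.10307712]
[ 0.53383846 -0.03516363  0.80323578] [ 0.33357946 -0.66349609  0.64486883]
L -110 [-12.7, 27.7]
L -95 [-13.2, 26.5]
L -80 [-14.4, 22.3]
L -65 [-16.4, 15.8]
L -50 [-18.9, 7.3]
L -35 [-21.8, -2.5]
L -20 [-25.0, -13.2]
L -5 [-28.3, -24.7]
R -110 [-35.2, 15.2]
R -95 [-35.4, 14.1]
R -80 [-34.8, 10.8]
R -65 [-33.4, 5.6]
R -50 [-31.5, -1.2]
R -35 [-29.1, -9.3]
R -20 [-26.6, -18.2]
R -5 [-23.9, -27.8]
bright px 41
```

From here the underside is just out of the side camera's sight, by about 4°. Turning the left tray about 25° clockwise would show it. First, let it down gently.

>>> drive_tool([
  [-0.001,0,-0.004,0,0],
  [-0.0015,0,-0.0042,0,0],
  [-0.0015,0,-0.0042,0,0],
  [-0.002,0,-0.004,0,0],
  [-0.0022,0,-0.004,0,0],
  [-0.0025,0,-0.004,0,0],
  [-0.003,0,-0.004,0,0],
  [-0.003,0,-0.0037,0,0],
  [-0.003,0,-0.0037,0,0],
  [-0.0035,0,-0.0035,0,0],
])

```text
time: 6.6
tcp_pos: [0.5003, 0.1838, 0.0499]
eef_rot: [-0.866, -3.018, -0.001]
force: [-4.7, 2.4, 4.7]
opening: -0.0001
grip_force: 2.8
```

>>> drive_tool([
  [-0.004,0,-0.0035,0,0],
  [-0.0045,0,-0.0033,0,0],
  [-0.0045,0,-0.003,0,0],
  [-0.005,0,-0.003,0,0],
  [-0.005,0,-0.0025,0,0],
  [-0.005,0,-0.002,0,0],
  [-0.005,0,-0.002,0,0],
  [-0.004,0,-0.0015,0,0],
  [-0.004,0,-0.0015,0,0],
  [-0.004,0,-0.001,0,0],
])

```text
time: 7.6
tcp_pos: [0.5403, 0.1602, 0.0756]
eef_rot: [0.864, 3.017, 0.004]
force: [2.3, -1.0, 1.2]
opening: -0.0002
grip_force: 0.8
```

>>> drive_tool([
  [-0.004,0,-0.001,0,0],
  [-0.002,0,-0.002,0,0],
  [0,0,-0.005,0,0],
  [0,0,-0.02,0,0],
  [0,-0.032,-0.02,0,0],
  [0,-0.035,0,0,0],
  [0,0,0,0,0],
])

```text
time: 8.3
tcp_pos: [0.5068, 0.0926, 0.121]
eef_rot: [0.88, 3.016, -0.007]
force: [0.8, -0.9, -0.4]
opening: -0.0002
grip_force: 0.0
```

```bash
python3 - <<'E'
from h import *
c=eyes.camera('top'); s,M=tool(); print(s['time'],s['tcp_pos'],s['force'])
d=eyes.camera('side')
a=cv2.resize(c['img'][140:300,110:250],(420,480)); b=cv2.resize(d['img'][100:240,150:270],(380,480))
cv2.imwrite('pics/s5.png',np.hstack([a,b])[:,:,::-1])
E
```

```text
8.35 [0.50786038 0.09562985 0.12089918] [0.16570178 0.88110651 0.97228617]
```

View pics/s5.png

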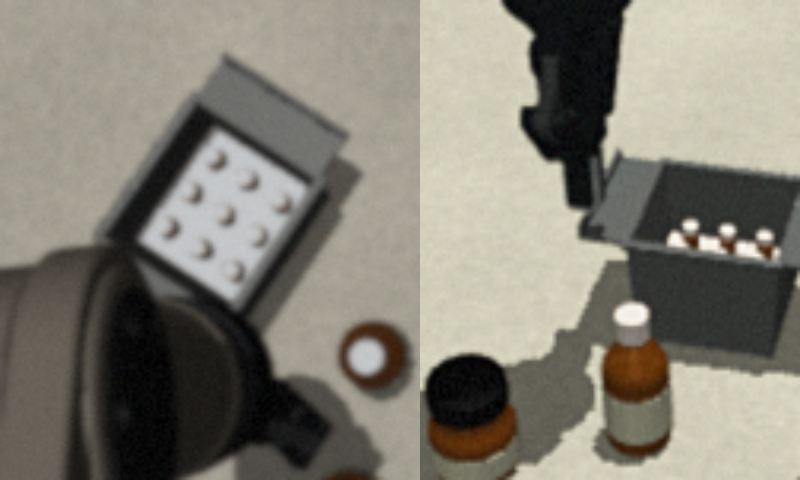

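The tray is flat and back where it stood, with its far ledge corners at (225,57) and (347,135) in the left crop. The finger hangs beside the near ledge's right edge. I'll turn the tray clockwise by pushing that edge sideways.

>>> drive_tool([
  [0,0,0.03,0,0],
  [0,0,0.028,0,0],
  [0,0.008,0,0,0],
  [0,0.006,0,0,0],
  [0,0.006,0,0.07,0],
  [0,0.006,0,0.07,0],
  [0,0.006,0,0.07,0],
  [0,0.006,0,0.07,0],
  [0,0.006,0,0.07,0],
  [0,0.006,0,0.07,0],
])

```text
time: 9.4
tcp_pos: [0.5408, 0.1398, 0.0644]
eef_rot: [1.479, 2.771, 0.003]
force: [-2.3, -0.1, 0.1]
opening: -0.0003
grip_force: 0.6
```

```bash
cat >> h.py <<'E'
def foam(c,box):
    # bright foam rectangle seen from above: centre px and angle of blob
    g=c['img'].min(2); x0,y0,x1,y1=box; m=np.zeros_like(g); m[y0:y1,x0:x1]=(g[y0:y1,x0:x1]>150)*255
    m=cv2.morphologyEx(m,cv2.MORPH_OPEN,np.ones((5,5))); m=cv2.morphologyEx(m,cv2.MORPH_CLOSE,np.ones((9,9)))
    cs,_=cv2.findContours(m,cv2.RETR_EXTERNAL,cv2.CHAIN_APPROX_NONE); k=max(cs,key=cv2.contourArea)[:,0]
    p=(ray(c,k,.05)*1000).astype(np.float32); return cv2.minAreaRect(p)
E
python3 - <<'E'
from h import *
c=eyes.camera('top'); s,M=tool(); print(s['time'],s['tcp_pos'],s['force'],M[:2,:2])
# foam from the first picture for reference, then now
o={'img':cv2.imread('pics/top0.png')[:,:,::-1].copy(),**{k:v for k,v in c.items() if k!='img'}}
for q in(o,c): print('L',foam(q,(125,150,240,270)),'R',foam(q,(298,200,395,318)))
E
```

```text
9.45 [0.54189265 0.14064892 0.06440735] [ 1.06749114  0.49359515 -0.44644245] [[-0.55591667  0.83123159]
 [ 0.83123797  0.55591378]]
L ((598.90380859375, 122.07723999023438), (64.34137725830078, 80.7701416015625), 58.8876838684082) R ((512.18896484375, -169.892822265625), (71.02450561523438, 79.02241516113281), 68.6561050415039)
L ((615.6122436523438, 129.5444793701172), (66.14669036865234, 83.60519409179688), 36.57624053955078) R ((512.5421142578125, -169.53274536132812), (73.35277557373047, 81.09855651855469), 68.25679779052734)
```

>>> drive_tool([
  [0,-0.012,0,0,0],
  [0,0,-0.03,0,0],
  [0,0,-0.02,-0.03,0],
  [0.008,0.033,0,0,0],
  [0.008,0.033,0,0,0],
  [0,0,0,0,0],
  [0,0,0,0,0],
])

```text
time: 10.15
tcp_pos: [0.5751, 0.184, 0.1138]
eef_rot: [1.431, 2.795, 0.002]
force: [-1.0, -0.3, 0.3]
opening: 0.0001
grip_force: 0.0
```

```bash
cat > t.py <<'E'
from h import *
import sys
ctr=np.array([float(sys.argv[1]),float(sys.argv[2])]); y=np.radians(float(sys.argv[3])); xt=float(sys.argv[4]) if len(sys.argv)>4 else -.0665
s,M=tool(); u=np.array([np.cos(y),np.sin(y)]); v=np.array([-u[1],u[0]]); d=s['tcp_pos'][:2]-ctr
tx=M[:2,0]; ty=M[:2,1]; e=ctr+xt*u-s['tcp_pos'][:2]
print('t',round(s['time'],2),'tcp',s['tcp_pos'].round(4),'F',s['force'].round(1),'in tray x,y',(d@u).round(4),(d@v).round(4),'tool yaw',np.degrees(np.arctan2(-tx[1],-tx[0])).round(1),'-> tool dx,dy',(e@tx).round(4),(e@ty).round(4))
E
python3 t.py .616 .130 -54.5; python3 - <<'E'
from h import *
c=eyes.camera('top'); print(foam(c,(125,150,240,270)))
# dark tray contour far corners as a check
g=cv2.cvtColor(c['img'],cv2.COLOR_RGB2GRAY)
cv2.imwrite('pics/x.png',g)
E
```

```text
t 10.15 tcp [0.5751 0.184  0.1138] F [-1.  -0.3  0.3] in tray x,y -0.0677 -0.0019 tool yaw -54.2 -> tool dx,dy -0.0012 0.0019
((616.7412719726562, 130.1260223388672), (65.71161651611328, 83.29774475097656), 36.42515182495117)
```

>>> drive_tool([
  [-0.0015,0.002,0.015,0,0],
  [0,0,0.014,0,0],
  [0,0,0.006,0,0],
  [0,0,0.003,0,0],
  [0.002,0,0.001,0,0],
  [0.004,0,0.001,0,0],
  [0.004,0,0.001,0,0],
  [0.004,0,0.0015,0,0],
  [0.004,0,0.0015,0,0],
  [0.005,0,0.002,0,0],
])

```text
time: 11.2
tcp_pos: [0.561, 0.2013, 0.0689]
eef_rot: [-1.435, -2.79, 0.001]
force: [-7.3, 0.4, 13.4]
opening: -0.0002
grip_force: 7.4
```

```bash
python3 t.py .616 .130 -54.5
```

```text
t 11.2 tcp [0.561  0.2013 0.0689] F [-7.3  0.4 13.4] in tray x,y -0.09 -0.0033 tool yaw -54.4 -> tool dx,dy -0.0235 0.0033
```

>>> drive_tool([
  [0.006,0,0.0015,0,0],
  [0.005,0,0.002,0,0],
  [0.005,0,0.003,0,0],
])

```text
time: 11.5
tcp_pos: [0.5529, 0.214, 0.0602]
eef_rot: [-1.436, -2.792, 0.001]
force: [-2.2, -1.2, 3.4]
opening: -0.0003
grip_force: 1.7
```

```bash
python3 t.py .616 .130 -54.5
```

```text
t 11.5 tcp [0.5529 0.214  0.0602] F [-2.2 -1.2  3.4] in tray x,y -0.105 -0.0026 tool yaw -54.4 -> tool dx,dy -0.0385 0.0026
```

>>> drive_tool([
  [0.0055,0,0.003,0,0],
  [0.0045,0,0.0033,0,0],
  [0.004,0,0.0035,0,0],
  [0.0035,0,0.0035,0,0],
  [0.003,0,0.0037,0,0],
  [0.003,0,0.0037,0,0],
  [0.003,0,0.004,0,0],
  [0.0025,0,0.004,0,0],
  [0.0022,0,0.004,0,0],
  [0.002,0,0.004,0,0],
])

```text
time: 12.5
tcp_pos: [0.5345, 0.2411, 0.0231]
eef_rot: [-1.436, -2.794, 0.0]
force: [-0.7, 0.0, 0.8]
opening: -0.0001
grip_force: 0.3
```

```bash
python3 t.py .616 .130 -54.5
```

```text
t 12.5 tcp [0.5345 0.2411 0.0231] F [-0.7  0.   0.8] in tray x,y -0.1378 -0.0018 tool yaw -54.4 -> tool dx,dy -0.0713 0.0017
```

>>> drive_tool([
  [0.0008,0,0.0042,0,0],
  [0.0008,0,0.0042,0,0],
  [0.0005,0,0.004,0,0],
  [0.0005,0,0.003,0,0],
  [0,0,0,0,0],
  [0,0,0,0,0],
])

```text
time: 13.1
tcp_pos: [0.533, 0.2434, 0.0082]
eef_rot: [-1.436, -2.794, -0.0]
force: [-0.7, 0.7, 0.6]
opening: 0.0
grip_force: 0.7
```

```bash
python3 t.py .616 .130 -54.5; python3 - <<'E'
from h import *
d=eyes.camera('side')
cv2.imwrite('pics/s6.png',cv2.resize(d['img'][100:240,160:320],(720,630)[:1]+(590,),interpolation=cv2.INTER_CUBIC)[:,:,::-1])
E
```

```text
t 13.1 tcp [0.533  0.2434 0.0082] F [-0.7  0.7  0.6] in tray x,y -0.1405 -0.0017 tool yaw -54.4 -> tool dx,dy -0.074 0.0016
```

View pics/s6.png

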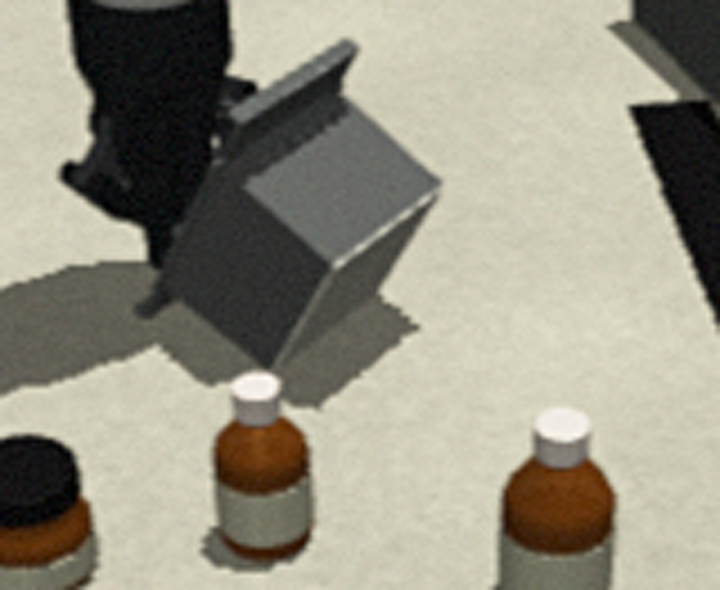

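The underside shows as a sliver bounded by (275,365), (335,265), (437,190) and (385,290). It looks uniform grey, i.e. white in shade, so I'll check the pixel values.

```bash
python3 - <<'E'
import cv2,numpy as np
g=cv2.cvtColor(cv2.imread('pics/s6.png'),cv2.COLOR_BGR2GRAY)
a,b,c,d=map(np.array,[(283,355),(338,268),(432,200),(383,287)])  # near-r,far-r,far-l,near-l
for f in np.linspace(.1,.9,7):
    p=a+(b-a)*f; q=d+(c-d)*f
    print(round(f,2),[int(g[tuple((p+(q-p)*t).astype(int)[::-1])]) for t in np.linspace(0,1,13)])
im=cv2.imread('pics/s6.png'); print(im[275,355],im[230,390],im[320,310])
E
```

```text
0.1 [91, 82, 73, 72, 75, 75, 75, 73, 73, 71, 79, 88, 154]
0.23 [101, 78, 76, 76, 75, 76, 76, 77, 77, 75, 65, 88, 156]
0.37 [99, 75, 75, 75, 77, 74, 75, 73, 76, 71, 70, 75, 139]
0.5 [95, 82, 73, 75, 72, 74, 73, 76, 73, 71, 71, 75, 130]
0.63 [95, 77, 73, 77, 75, 77, 72, 76, 75, 70, 73, 77, 115]
0.77 [94, 75, 74, 71, 69, 70, 76, 68, 73, 72, 69, 71, 95]
0.9 [87, 76, 70, 69, 70, 68, 74, 72, 66, 68, 68, 59, 94]
[66 74 75] [104 114 116] [68 75 76]
```

```bash
python3 - <<'E'
from h import *
d=eyes.camera('side'); f=420/2/np.tan(np.radians(d['fovy']/2)); Rc=R.from_rotvec(d['rotation']).as_matrix()
y=np.radians(-54.5); u=np.array([np.cos(y),np.sin(y),0]); v=np.array([-u[1],u[0],0]); th=1.1
piv=np.array([.6165,.130,0])-.046*u; ex=np.cos(th)*u+[0,0,np.sin(th)]
def pr(p):
    q=(p-d['eye'])@Rc; return np.array([d['cx']+f*q[0]/-q[2], d['cy']-f*q[1]/-q[2]])
g=cv2.cvtColor(d['img'],cv2.COLOR_RGB2GRAY)
for a in(0,.092):
    for b in(-.045,.045): p=pr(piv+a*ex+b*v); print(a,b,p.round(1),'in view',((p-[160,100])*[4.5,590/140]).round())
for a in np.arange(.004,.09,.014): print(round(a,3),[int(g[tuple(pr(piv+a*ex+b*v).round().astype(int)[::-1])]) for b in np.arange(-.04,.041,.01)])
E
```

```text
0 -0.045 [220.4 190.1] in view [272. 380.]
0 0.045 [244.  170.1] in view [378. 295.]
0.092 -0.045 [234.8 165.2] in view [336. 275.]
0.092 0.045 [259.1 145.3] in view [446. 191.]
0.004 [90, 94, 93, 97, 100, 96, 96, 98, 91]
0.018 [74, 80, 88, 79, 77, 89, 80, 95, 205]
0.032 [74, 72, 71, 74, 75, 70, 72, 90, 198]
0.046 [77, 74, 75, 82, 81, 75, 68, 137, 185]
0.06 [72, 72, 71, 77, 75, 70, 76, 115, 169]
0.074 [73, 75, 74, 70, 74, 71, 81, 131, 193]
0.088 [75, 71, 76, 75, 72, 65, 70, 172, 172]
```

The projected outline matches the sliver, and it is an even grey (about 74) from corners to centre, with no black disc. So the left tray is plain and the stamped one is on the right. Letting the left tray down.

>>> drive_tool([
  [-0.001,0,-0.004,0,0],
  [-0.001,0,-0.004,0,0],
  [-0.0015,0,-0.0042,0,0],
  [-0.002,0,-0.004,0,0],
  [-0.002,0,-0.004,0,0],
  [-0.0025,0,-0.004,0,0],
  [-0.003,0,-0.004,0,0],
  [-0.003,0,-0.0037,0,0],
  [-0.003,0,-0.0037,0,0],
  [-0.0035,0,-0.0035,0,0],
])

```text
time: 14.2
tcp_pos: [0.5463, 0.2254, 0.0479]
eef_rot: [-1.436, -2.794, -0.002]
force: [-3.2, 5.0, 4.3]
opening: -0.0002
grip_force: 2.6
```

>>> drive_tool([
  [-0.004,0,-0.0035,0,0],
  [-0.0045,0,-0.0033,0,0],
  [-0.0045,0,-0.003,0,0],
  [-0.005,0,-0.003,0,0],
  [-0.005,0,-0.0025,0,0],
  [-0.005,0,-0.002,0,0],
  [-0.005,0,-0.002,0,0],
  [-0.004,0,-0.0015,0,0],
  [-0.004,0,-0.0015,0,0],
  [-0.004,0,-0.001,0,0],
])

```text
time: 15.2
tcp_pos: [0.5706, 0.1946, 0.075]
eef_rot: [-1.428, -2.79, -0.012]
force: [-13.1, 9.0, 27.5]
opening: 0.0001
grip_force: 13.7
```

>>> drive_tool([
  [-0.004,0,-0.001,0,0],
  [-0.002,0,-0.003,0,0],
  [0,0,-0.005,0,0],
  [0,0,-0.03,0,0],
  [0,0,-0.04,0,0],
  [0,0,-0.04,0,0],
  [0,0,0,0,0],
])

```text
time: 15.9
tcp_pos: [0.5814, 0.1808, 0.1961]
eef_rot: [1.435, 2.781, 0.01]
force: [0.8, -0.8, 0.5]
opening: -0.0001
grip_force: 0.0
```

```bash
python3 t.py .512 -.1705 -22.5
```

```text
t 15.9 tcp [0.5814 0.1808 0.1961] F [ 0.8 -0.8  0.5] in tray x,y -0.0703 0.3511 tool yaw -54.6 -> tool dx,dy -0.1898 -0.2954
```

>>> drive_tool([
  [0,0,0,-0.14,0],
  [0,0,0,-0.14,0],
  [0,0,0,-0.14,0],
  [0,0,0,-0.14,0],
  [0,-0.045,0,0,0],
  [0,-0.045,0,0,0],
  [0,-0.045,0,0,0],
  [0,-0.045,0,0,0],
  [0,-0.045,0,0,0],
  [0,-0.045,0,0,0],
])

```text
time: 16.9
tcp_pos: [0.4718, -0.0705, 0.1887]
eef_rot: [-0.612, -3.081, 0.005]
force: [0.9, -1.5, 0.2]
opening: 0.0001
grip_force: 0.0
```

>>> drive_tool([
  [0,-0.045,0.02,0,0],
  [-0.004,-0.035,0.02,0,0],
  [0,0,0.02,0,0],
  [0,0,0.015,0,0],
  [0,0,0,0,0],
  [0,0,0,0,0],
])

```text
time: 17.5
tcp_pos: [0.446, -0.1431, 0.1142]
eef_rot: [-0.61, -3.081, 0.003]
force: [0.5, 0.3, 0.5]
opening: -0.0
grip_force: 0.0
```

```bash
python3 - <<'E'
from h import *
c=eyes.camera('top'); d=eyes.camera('side')
print('L',foam(c,(125,130,240,270)))
# right tray from side view: dark contour lip corners
k=blobs(d,(190,240,315,330),thr=110); h=cv2.approxPolyDP(cv2.convexHull(k),2.5,True)[:,0]; print(h.tolist())
im=cv2.resize(d['img'][190:330,150:330],(771,600),interpolation=cv2.INTER_CUBIC); cv2.imwrite('pics/s7.png',im[:,:,::-1])
E
python3 t.py .512 -.1705 -22.5
```

```text
L ((621.6804809570312, 123.18946075439453), (64.86735534667969, 82.91712951660156), 34.072418212890625)
[[294, 240], [302, 251], [305, 291], [295, 326], [190, 329], [190, 240]]
t 17.6 tcp [ 0.4472 -0.1426  0.1152] F [ 0.4 -0.2  0.4] in tray x,y -0.0705 0.001 tool yaw -22.3 -> tool dx,dy -0.004 -0.001
```

View pics/s7.png

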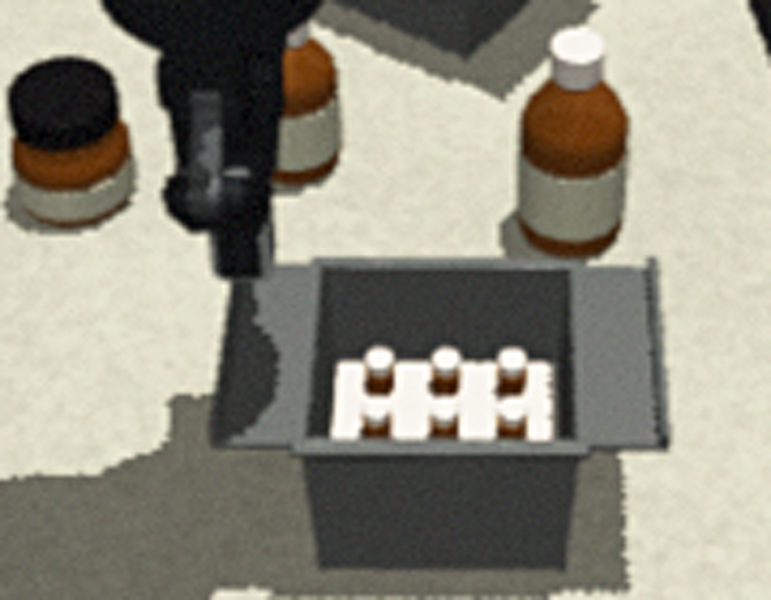

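Last view: the right tray's near ledge spans crop pixels (232,270) to (213,442), its far lip corners are at (655,258) and (667,432), and the fingertip is at (240,275). I'll compute the tray pose from these.

```bash
python3 - <<'E'
from h import *
d=eyes.camera('side'); P=lambda l: np.array(l)/4.285+[150,190]-.4
q=ray(d,P([(655,258),(667,432),(213,437)]),.082); print(q,'fl-nr',np.linalg.norm(q[0]-q[2]),'fw',np.linalg.norm(q[0]-q[1]),'len',np.linalg.norm(q[1]-q[2]))
a=q[1]-q[2]; print('yaw',np.degrees(np.arctan2(a[1],a[0])),'ctr',(q[0]+q[2])/2)
E
```

```text
[[ 0.6029524  -0.16329016]
 [ 0.57008211 -0.24366518]
 [ 0.42046772 -0.18723761]] fl-nr 0.1840492796432796 fw 0.08683662525803812 len 0.15990164244510643
yaw -20.664135730709773 ctr [ 0.51171006 -0.17526388]
```

>>> drive_tool([
  [-0.004,-0.002,0.015,0,0],
  [0,0,0.015,0,0],
  [0,0,0.006,0,0],
  [0,0,0.003,0,0],
  [0.002,0,0.001,0,0],
  [0.004,0,0.001,0,0],
  [0.004,0,0.001,0,0],
  [0.0045,0,0.0012,0,0],
])

```text
time: 18.45
tcp_pos: [0.4363, -0.1397, 0.0718]
eef_rot: [0.608, 3.081, 0.0]
force: [0.4, -1.3, 2.4]
opening: 0.0003
grip_force: 1.0
```

```bash
python3 t.py .512 -.172 -22.3
```

```text
t 18.45 tcp [ 0.4363 -0.1397  0.0718] F [ 0.4 -1.3  2.4] in tray x,y -0.0823 0.0012 tool yaw -22.3 -> tool dx,dy -0.0158 -0.0012
```

>>> drive_tool([
  [0.0045,0,0.0015,0,0],
  [0.0055,0,0.002,0,0],
  [0.0055,0,0.0025,0,0],
  [0.0055,0,0.003,0,0],
])

```text
time: 18.85
tcp_pos: [0.4157, -0.1312, 0.0619]
eef_rot: [-0.608, -3.081, -0.0]
force: [0.5, 0.1, 2.0]
opening: -0.0002
grip_force: 0.6
```

```bash
python3 t.py .512 -.172 -22.3
```

```text
t 18.85 tcp [ 0.4157 -0.1312  0.0619] F [0.5 0.1 2. ] in tray x,y -0.1046 0.0012 tool yaw -22.3 -> tool dx,dy -0.0381 -0.0012
```

>>> drive_tool([
  [0.0055,0,0.003,0,0],
  [0.0045,0,0.0033,0,0],
  [0.004,0,0.0035,0,0],
  [0.0035,0,0.0035,0,0],
  [0.003,0,0.0037,0,0],
  [0.003,0,0.0037,0,0],
  [0.003,0,0.004,0,0],
  [0.0025,0,0.004,0,0],
  [0.0022,0,0.004,0,0],
  [0.002,0,0.004,0,0],
])

```text
time: 19.85
tcp_pos: [0.3858, -0.1189, 0.0253]
eef_rot: [-0.608, -3.082, -0.0]
force: [0.6, -0.4, 0.7]
opening: -0.0
grip_force: 0.3
```

```bash
python3 t.py .512 -.172 -22.3
```

```text
t 19.85 tcp [ 0.3858 -0.1189  0.0253] F [ 0.6 -0.4  0.7] in tray x,y -0.1369 0.0012 tool yaw -22.3 -> tool dx,dy -0.0704 -0.0011
```

>>> drive_tool([
  [0.0012,0,0.0042,0,0],
  [0.001,0,0.0042,0,0],
  [0.0008,0,0.0042,0,0],
  [0.0005,0,0.004,0,0],
  [0,0,0.001,0,0],
  [0,0,0,0,0],
  [0,0,0,0,0],
  [0,0,0,0,0],
  [0,0,0,0,0],
])

```text
time: 20.75
tcp_pos: [0.3829, -0.1177, 0.0081]
eef_rot: [0.608, 3.082, -0.0]
force: [0.1, -0.0, 0.7]
opening: -0.0002
grip_force: 0.2
```

```bash
python3 t.py .512 -.172 -22.3; python3 - <<'E'
from h import *
# check of the tilt: far lip (tray 82,+-45,82) predicted in the side view, is it dark tray against light bench?
d=eyes.camera('side'); f=420/2/np.tan(np.radians(d['fovy']/2)); Rc=R.from_rotvec(d['rotation']).as_matrix()
y=np.radians(-22.3); u=np.array([np.cos(y),np.sin(y),0]); v=np.array([-u[1],u[0],0]); piv=np.array([.512,-.172,0])-.046*u
g=cv2.cvtColor(d['img'],cv2.COLOR_RGB2GRAY)
def pr(p):
    q=(p-d['eye'])@Rc; return np.array([d['cx']+f*q[0]/-q[2], d['cy']-f*q[1]/-q[2]])
for th in(.7,.8,.9,1.,1.1):
    ex=np.cos(th)*u+[0,0,np.sin(th)]; ez=-np.sin(th)*u+[0,0,np.cos(th)]
    # line up the far wall's base edge: values just inside / outside
    print(th,[[int(g[tuple(pr(piv+a*ex+h*ez+b*v).round().astype(int)[::-1])]) for a in(.088,.098)] for b,h in((-.045,.01),(-.045,.03),(-.045,.05),(0,.004))])
E
```

```text
t 20.75 tcp [ 0.3829 -0.1177  0.0081] F [ 0.1 -0.   0.7] in tray x,y -0.1401 0.0012 tool yaw -22.3 -> tool dx,dy -0.0736 -0.0012
0.7 [[217, 224], [224, 226], [117, 219], [225, 229]]
0.8 [[219, 226], [176, 222], [109, 114], [218, 224]]
0.9 [[219, 224], [71, 110], [113, 109], [223, 227]]
1.0 [[112, 220], [64, 115], [79, 112], [223, 225]]
1.1 [[54, 114], [59, 117], [57, 115], [106, 170]]
```

Pixel values along the projected edges fit 1.1 rad. The right tray has been held, so let it down along the arc.

>>> drive_tool([
  [-0.001,0,-0.0046,0,0],
  [-0.001,0,-0.0046,0,0],
  [-0.0013,0,-0.0043,0,0],
  [-0.0013,0,-0.0043,0,0],
  [-0.0019,0,-0.0042,0,0],
  [-0.0019,0,-0.0042,0,0],
  [-0.0025,0,-0.004,0,0],
  [-0.0025,0,-0.004,0,0],
  [-0.0031,0,-0.0038,0,0],
  [-0.0031,0,-0.0038,0,0],
])

```text
time: 21.8
tcp_pos: [0.4009, -0.1251, 0.0502]
eef_rot: [-0.608, -3.081, -0.0]
force: [-1.7, 0.7, 2.8]
opening: 0.0002
grip_force: 1.6
```

```bash
python3 t.py .512 -.172 -22.3
```

```text
t 21.8 tcp [ 0.4009 -0.1251  0.0502] F [-1.7  0.7  2.8] in tray x,y -0.1206 0.0012 tool yaw -22.3 -> tool dx,dy -0.0541 -0.0012
```

>>> drive_tool([
  [-0.0038,0,-0.0035,0,0],
  [-0.0038,0,-0.0035,0,0],
  [-0.0048,0,-0.0032,0,0],
  [-0.0048,0,-0.0032,0,0],
  [-0.0058,0,-0.0029,0,0],
  [-0.0058,0,-0.0029,0,0],
])

```text
time: 22.4
tcp_pos: [0.4244, -0.1346, 0.0694]
eef_rot: [-0.606, -3.074, -0.004]
force: [-11.6, 4.8, 18.2]
opening: 0.0001
grip_force: 9.1
```

```bash
python3 t.py .512 -.172 -22.3
```

```text
t 22.4 tcp [ 0.4244 -0.1346  0.0694] F [-11.6   4.8  18.2] in tray x,y -0.0952 0.0013 tool yaw -22.3 -> tool dx,dy -0.0287 -0.0013
```

>>> drive_tool([
  [0,0,-0.002,0,0],
  [-0.001,0,-0.002,0,0],
  [-0.003,0,-0.001,0,0],
  [-0.004,0,-0.001,0,0],
])

```text
time: 22.8
tcp_pos: [0.4343, -0.1386, 0.0765]
eef_rot: [-0.608, -3.08, -0.003]
force: [-9.7, 4.4, 21.6]
opening: -0.0001
grip_force: 10.6
```

```bash
python3 t.py .512 -.172 -22.3; python3 - <<'E'
from h import *
c=eyes.camera('top'); print('R',foam(c,(298,180,395,330)))
E
```

```text
t 22.8 tcp [ 0.4343 -0.1386  0.0765] F [-9.7  4.4 21.6] in tray x,y -0.0846 0.0014 tool yaw -22.3 -> tool dx,dy -0.0181 -0.0014
R ((508.69451904296875, -169.3125762939453), (71.9493408203125, 74.68984985351562), 66.70286560058594)
```

>>> drive_tool([
  [0,0,-0.001,0,0],
  [0,0,-0.001,0,0],
  [0,0,-0.0015,0,0],
  [0,0,-0.0015,0,0],
  [0,0,-0.0015,0,0],
  [0,0,-0.0015,0,0],
  [0,0,-0.003,0,0],
])

```text
time: 23.55
tcp_pos: [0.4339, -0.1388, 0.0855]
eef_rot: [-0.608, -3.08, -0.0]
force: [-0.1, 0.0, -0.2]
opening: -0.0002
grip_force: 0.0
```

>>> drive_tool([
  [0.02,0,-0.03,0,0.06],
  [0.035,0,0,0,0.06],
  [0,0,0,0,0.06],
])

```text
time: 23.85
tcp_pos: [0.3789, -0.1162, 0.1151]
eef_rot: [-0.606, -3.076, -0.004]
force: [0.3, 0.6, -0.5]
opening: 0.0433
grip_force: 0.0
```

```bash
python3 t.py .512 -.172 -22.3; python3 - <<'E'
from h import *
c=eyes.camera('top'); print('R',foam(c,(298,180,395,330)),'L',foam(c,(125,130,240,270)))
k=blobs(c,(298,180,395,275),thr=100); h=cv2.approxPolyDP(cv2.convexHull(k),2,True)[:,0]; print(h.tolist()); print(ray(c,h,.08).round(4))
E
```

```text
t 23.85 tcp [ 0.3789 -0.1162  0.1151] F [ 0.3  0.6 -0.5] in tray x,y -0.1443 0.0011 tool yaw -22.3 -> tool dx,dy -0.0778 -0.0011
R ((514.527099609375, -170.9752960205078), (71.03471374511719, 79.23301696777344), 68.09516906738281) L ((621.2739868164062, 122.86866760253906), (63.83578109741211, 81.81826782226562), 34.07554626464844)
[[386, 225], [370, 274], [311, 274], [325, 232], [341, 207]]
[[ 0.5738 -0.2438]
 [ 0.4879 -0.213 ]
 [ 0.4881 -0.1093]
 [ 0.5615 -0.135 ]
 [ 0.606  -0.1642]]
```

>>> drive_tool([
  [0,0,0.025,0,0.06],
  [0,0,0.025,0,0.06],
  [0,0,0.013,0,0.06],
  [-0.015,0,0,0,0.06],
  [-0.015,0,0,0,0.06],
  [-0.01,0,0,0,0.06],
  [-0.006,0,0,0,0.06],
  [-0.006,0,0,0,0.06],
  [-0.006,0,0,0,0.06],
])

```text
time: 24.8
tcp_pos: [0.4362, -0.1397, 0.0526]
eef_rot: [-0.608, -3.078, -0.001]
force: [-3.3, 1.3, 0.5]
opening: 0.0603
grip_force: 1.3
```

```bash
python3 t.py .5145 -.173 -22.3
```

```text
t 24.8 tcp [ 0.4362 -0.1397  0.0526] F [-3.3  1.3  0.5] in tray x,y -0.0851 0.0011 tool yaw -22.3 -> tool dx,dy -0.0186 -0.0011
```

>>> drive_tool([
  [-0.01,0,0,0,0.06],
  [-0.01,0,0,-0.02,0.06],
  [-0.01,0,0,-0.02,0.06],
  [-0.01,0,0,-0.02,0.06],
  [-0.01,0,0,-0.02,0.06],
  [-0.01,0,0,-0.02,0.06],
  [-0.01,0,0,-0.02,0.06],
  [-0.01,0,0,-0.02,0.06],
  [-0.005,0,0,-0.02,0.06],
  [0,0,0,0,0.06],
])

```text
time: 25.8
tcp_pos: [0.5197, -0.1683, 0.0534]
eef_rot: [0.358, 3.119, -0.001]
force: [-0.1, -0.4, 0.1]
opening: 0.0597
grip_force: 0.0
```

```bash
cat > tp.py <<'E'
from h import *
c=eyes.camera('top'); (x,y),wh,a=foam(c,(280,90,420,330)); yaw=a-90-.4; print('ctr',x,y,wh,'yaw',yaw)
# far-ledge mid in tape frame; tray centre = foam centre (calibrated at start: foam .5125,-.170 <-> centre .512,-.172)
n=np.array([np.cos(np.radians(-13.2)),np.sin(np.radians(-13.2))]); t=np.array([-n[1],n[0]])
u=np.array([np.cos(np.radians(yaw)),np.sin(np.radians(yaw))]); v=np.array([-u[1],u[0]])
for b in(.045,-.045):
    p=np.array([x/1000,y/1000-.001])+.082*u+b*v-[.778,.008]; print('corner in tape frame',(p@n).round(4),(p@t).round(4))
s,M=tool(); print(s['time'],s['tcp_pos'],s['force'],'tool yaw',np.degrees(np.arctan2(-M[1,0],-M[0,0])))
g=cv2.cvtColor(c['img'],cv2.COLOR_RGB2GRAY); m=(g<45).astype(np.uint8)*255
cv2.imwrite('pics/tape.png',m)
E
python3 tp.py
```

```text
ctr 607.9423217773438 -188.80181884765625 (73.22022247314453, 81.60478210449219) yaw -13.966856384277344
corner in tape frame -0.0378 -0.1875
corner in tape frame -0.039 -0.2775
25.85 [ 0.51916849 -0.16801822  0.05337127] [ 0.42195658 -0.44210177 -0.24415174] tool yaw -13.125487799236815
```

>>> drive_tool([
  [-0.008,0,0,0,0.06],
  [-0.008,0,0,0,0.06],
  [-0.008,0,0,0,0.06],
  [-0.008,0,0,0,0.06],
  [-0.006,0,0,0,0.06],
  [0,0,0,0,0.06],
  [0,0,0,0,0.06],
])

```text
time: 26.55
tcp_pos: [0.5561, -0.1769, 0.0533]
eef_rot: [0.36, 3.119, -0.001]
force: [0.9, -0.1, -0.2]
opening: 0.0599
grip_force: 0.0
```

```bash
python3 tp.py; python3 - <<'E'
from h import *
# independent check in the side view: tape edges beside the tray, and far-lip corners by ray
d=eyes.camera('side'); o=cv2.imread('pics/side0.png')
# tape corners as seen in the first side picture
q=ray(d,[(301.5,125.5),(318,124.5),(407,326),(381,329)],0); print(q.round(4), q.mean(0).round(4))
g=cv2.cvtColor(d['img'],cv2.COLOR_RGB2GRAY)
f=420/2/np.tan(np.radians(d['fovy']/2)); Rc=R.from_rotvec(d['rotation']).as_matrix()
cv2.imwrite('pics/x2.png',g)
E
```

```text
ctr 644.21630859375 -197.16001892089844 (73.15140533447266, 78.34307098388672) yaw -12.787229919433594
corner in tape frame -0.0015 -0.1857
corner in tape frame -0.0009 -0.2757
26.6 [ 0.55580402 -0.17683456  0.05327475] [ 0.71424331  1.25465027 -0.2656152 ] tool yaw -13.158226749146309
[[ 0.8356  0.3295]
 [ 0.8787  0.3188]
 [ 0.7267 -0.3109]
 [ 0.6841 -0.3003]] [0.7813 0.0093]
```

>>> drive_tool([
  [0.01,0,0,0,0.06],
  [0.03,0,0,0,0.06],
  [0.03,0,0,0,0.06],
  [0,0,-0.04,0,0.06],
  [0,0,-0.05,0,0.06],
  [0,0,-0.05,0,0.06],
  [0,0,0,0,0.06],
  [0,0,0,0,0.06],
])

```text
time: 27.45
tcp_pos: [0.4871, -0.1609, 0.1946]
eef_rot: [0.36, 3.117, 0.001]
force: [-0.6, 0.4, -0.4]
opening: 0.0596
grip_force: 0.0
```

```bash
python3 tp.py; python3 -c "
from h import *
c=eyes.camera('top'); print('L',foam(c,(125,130,240,270)))
from plant import env; print(env.close_job())"
```

```text
ctr 488.70458984375 -97.13345336914062 (97.16648864746094, 209.77967834472656) yaw -20.69914855957031
corner in tape frame -0.1702 -0.1355
corner in tape frame -0.182 -0.2247
27.5 [ 0.48603331 -0.16032226  0.1928778 ] [-0.70696085  0.21586949 -0.17674492] tool yaw -13.162013642455562
L ((661.40380859375, 79.37065124511719), (230.63246154785156, 135.78192138671875), 41.34379959106445)
the job is handed in; nothing more can be done
None
```

The job is handed in, but it returned no verdict. Both trays were tipped and let down, left then right. The left underside looked plain, so by elimination I pushed the right tray, without seeing its stamp. Its far ledge measured within about 4 mm of the tape's middle line before I backed off; the arm blocked my last check. The left tray is about 23 mm off and turned about 25°, because I had to turn it to see underneath.

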